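# Push a jar cap through the sprung flap into the wash tray

## Task

The loose aluminium jar cap has to go into the wash tray behind the shelf's rail. Push the self-closing flap in the rail open with one finger and hold it open, keeping the cap itself off the flap, while the other finger pushes the cap along the shelf and through the doorway so that it drops into the tray; then come away and let the flap swing shut. Do not grip or lift the cap, and leave the capped jar and the chutney pot where they stand.

Things in the scene. Friction and masses are not known exactly. Their poses are not given: they have to be found in the camera images.
- shelf: Fixed raised teak shelf, its top 70 mm above the work surface. Origin on the work surface, below the middle of the doorway in its rail. x points through the doorway, from shelf to tray; y to the left looking along x; z up. The top runs from x = -200 to +4 mm, y = -180 to +180 mm; at x = +4 mm it ends in a straight drop into the tray
- doorway (a point): Middle of the doorway, at the height of the shelf top (shelf x = 0, y = 0). Clear opening from y = -58 to +57 mm between a wooden jamb (-y) and a brass hinge post (+y), both 40 mm high above the shelf top; nothing spans it above. The rail on either side is 24 mm high and 12 mm thick
- tray (a point): Centre of the tray's floor, 4 mm above the work surface, at the shelf's x = 100 mm, y = 0. Fixed white plastic tray, open on top, 200 mm along x, 300 mm along y, walls 45 mm high above the work surface, directly below the shelf's edge
- flap (a joint): Light wooden flap filling the doorway: 108 mm wide, 6 thick, 34 high, lower edge 3 mm above the shelf top. Upright hinge at the shelf's x = 0, y = +55 mm; free edge at y = -54 mm when shut. Angle in rad: 0 shut, up to 1.45 as the free edge swings towards the tray (+x). A spring shuts it with 0.1 N m, plus 0.1 N m per rad; it stays open only while held
- flap_free_edge (a point): Middle (half-way up) of the flap's free upright edge, 109 mm from the hinge axis
- cap_center (a point): Centre (half-way up) of the loose aluminium cap, a plain round disc 44 mm in diameter and 18 mm high, 20 g, lying flat on the shelf on the robot's side of the flap, 105 to 140 mm from it and roughly in line with the doorway
- jar: Amber glass jar with its aluminium screw cap on, 68 mm in diameter, 120 mm high, standing on the shelf to one side of the doorway's line; origin at the centre of its underside. Not to be moved
- pot: White ceramic chutney pot, lid on, 72 mm in diameter, 80 mm high with its knob, standing on the shelf on the other side of the doorway's line (jar and pot may be either way round); origin at the centre of its underside. Not to be moved

How it is judged:
By the outcome, as a careful person would: the job done as asked, in the order asked, and still so for the second after the job is handed in, with the robot touching nothing.
It also fails if it takes over 35 s, if anything falls off the work surface, if the arm or the gripper's body presses on something with over 40 N, if the wrist force passes 120 N, or if a joint passes its speed limit or range.

## Robot

A 6-joint arm with a two-finger parallel gripper is mounted at the origin on the work surface. World frame = base frame: x ahead of the robot, y to its left, z up, the work surface at z = 0. Lengths are in m, angles in rad, forces in N, time in s.
With the tool pointing down it reaches from about 0.35 to 0.775 m from the base axis. Payload 5.5 kg.
Tool frame: the origin (TCP) lies midway between the tips of the shut fingers; the grasp point (between the pads) lies env.grasp_offset behind it (env.grasp_offset is the distance from the TCP to the grasp point, in m); z points along the fingers, y is the line along which they close (so a half turn about z gives the same grasp; the last joint's range is limited). The gripper opens to 85 mm and grips with 20 to 120 N. Pads are 22 mm wide; open, the fingers measure 114 mm over their backs; the gripper's body (76 mm by 85 mm) begins 54 mm behind the grasp point. The pads swing forward as they close: fully open they stand 13 mm farther back than shut.
Start: joints at [-1.445, 0.313, 0.046, 1.304, 0, 1.431], TCP at [0.151, -0.555, 0.231] pointing down, gripper open.
Joint ranges: [-2.76, 2.76], [-0.86, 1.69], [-1.03, 1.26], [-2.2, 2.34], [-1.47, 1.5], [-3.14, 3.14]. Speed limits (rad/s): [2.57, 2.57, 3.14, 3.14, 3.14, 3.14].

## Interface

Orientations are given as a unit quaternion [w, x, y, z].
In Python, from workcell import monitor, viewer, order, env gives the robot as it stands.
- The arm moves only by the tool carry_out, never from a script. Its argument "plan" is a list that holds one entry, the list of rows, each a list of 7 numbers: the turn, a rotation vector about the world's x, y, z in rad, then the shift along the world's x, y, z in mm, then the finger opening in mm, from 0 to 85.4. A call has 1 to 20 rows; each row is the pose to reach, as a shift and turn from the pose commanded when the call began; what a row does not reach only later rows make up. A row lasts 1/10 s, in which the tool goes at most 50 mm and 8.59 degrees, less where a joint would pass 70% of its speed; a pose out of reach is approached as far as the arm can. A call with a gripper value outside its range is refused whole. The fingers move at their own pace and stop on an object; "squeeze" is the grip in N (left out, the last holds). Time passes only in rows, so rows that repeat a pose let the fingers close. It gives the time, the measured TCP pose, the force, the opening and the grip force at its end, in the units of the state.
- monitor.get_state(): the state, without advancing time (a new reading comes with each control period).
- viewer.read_camera(name): name is "scene" or "top"; returns the picture (480x640x3 uint8, red, green, blue); there is no depth.
- viewer.calibration(name): a dict with "K" (3x3 intrinsics, pixels), "eye" and "rotation" of the camera in the world. Camera axes: x right, y down, z forward; pixel columns grow to the right and rows downward; lengths in m; the calibration is good to about 2 mm. A picture is of the moment at which its call begins. calibration takes no time and is no camera call.
- order.hand_in(): hands the job in; it is judged then, once.
The state is a dict: "clock": time; "joint_pos": joint angles; "qvel": joint speeds; "tau": joint torques, N m; "tcp_pos": TCP position; "orientation": TCP orientation; "wrist_force": force on the tool from outside, world axes, zero at the start; "ft_torque": the same for the moment, N m; "finger_gap": finger opening in m; "grip_force": force on a finger pad.
Only numpy, scipy, OpenCV 4.12 (cv2) and the standard library are available. Lean on these libraries where they do the work, as an engineer would, in place of code of your own. Each camera call takes 0.05 s, during which the arm holds its last target. There are 200 camera calls.

## Working session

There is one attempt and no reset: what is moved stays moved. The work goes in short steps, Python scripts to look and compute and a tool call to move; the robot and the scene stay as the last step left them, time stands still between calls to the robot, and variables do not carry over. Pictures are saved under pics/ and viewed, at most 10 in all, crops included, and the job is handed in when it is done.

Besides the shell and the picture viewer there is one more tool, called after "Call:" as name([rows], argument=value, ...), one row to a line, values as JSON. carry_out: Moves the arm, as the interface text tells. Its arguments: {"type":"object","properties":{"plan":{"type":"array","items":{"type":"array","items":{"type":"array","items":{"type":"number"}}}},"squeeze":{"type":"number"}},"required":["plan"]}

```bash
mkdir -p pics; ls; python3 - <<'E'
from workcell import monitor, viewer, order, env
import cv2
for n in("scene","top"):
    cv2.imwrite(f"pics/{n}0.png",viewer.read_camera(n)[:,:,::-1]); c=viewer.calibration(n); print(n,c)
print(monitor.get_state(), env.grasp_offset)
E
```

```text
pics
scene {'K': array([[599.80497162,   0.        , 326.85310383],
       [  0.        , 599.80497162, 237.31283441],
       [  0.        ,   0.        ,   1.        ]]), 'eye': array([ 1.2547005 , -0.12023976,  0.61812612]), 'rotation': array([-0.34299221,  0.70185179,  0.55971856, -0.27654212])}
top {'K': array([[538.44809723,   0.        , 320.92847731],
       [  0.        , 538.44809723, 245.06920898],
       [  0.        ,   0.        ,   1.        ]]), 'eye': array([0.46430931, 0.0405566 , 0.85080299]), 'rotation': array([ 0.04628688, -0.69892186,  0.71129349, -0.05854344])}
{'clock': 0.1, 'joint_pos': array([-1.44460664e+00,  3.13964274e-01,  4.50974117e-02,  1.30359322e+00,
        4.83816080e-05,  1.43117722e+00]), 'qvel': array([-0.00035383, -0.0016761 ,  0.00199656,  0.00134939, -0.00183944,
       -0.00016846]), 'tau': array([ 1.88468075e-03, -4.81728816e+01,  2.99242473e+01,  1.28592408e-02,
       -1.25496558e-04,  1.08832478e-05]), 'tcp_pos': array([ 0.15098395, -0.55435916,  0.23047783]), 'orientation': array([-8.31694997e-04,  9.91180862e-01,  1.32513416e-01,  2.97760134e-05]), 'wrist_force': array([ 0.48360869, -0.1299689 ,  0.00079601]), 'ft_torque': array([0.0250536 , 0.00949057, 0.03786397]), 'grip_force': 0.0, 'finger_gap': 0.08542212512468857} 0.0187
```

View pics/scene0.png

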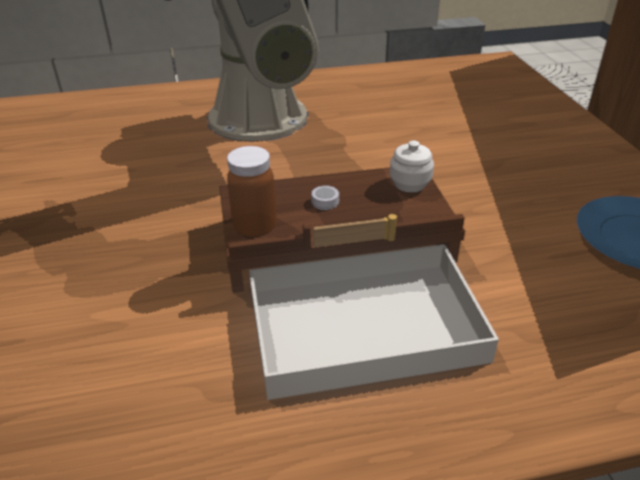

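View pics/top0.png

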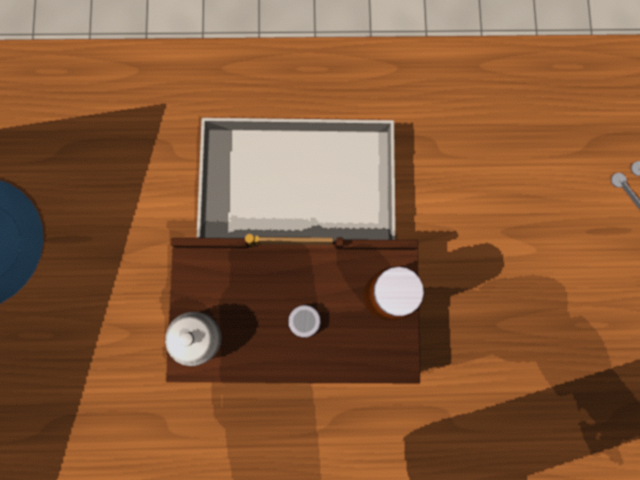

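The scene view shows the jar (250,190), cap (325,197), pot (411,168), flap (350,233) and post (392,227). In the top view the post is at (250,239), the jamb at (340,242), the cap at (304,321), the jar cap at (398,292) and the pot at (193,338). The near shelf corners are (167,381) and (420,382), and the tray's far corners are (202,120) and (393,122).

```bash
cat > h.py <<'E'
import numpy as np, cv2
from scipy.spatial.transform import Rotation as R
from workcell import monitor, viewer, order, env
def ray(n,u,v):
    c=viewer.calibration(n); q=c["rotation"]; r=R.from_quat([q[1],q[2],q[3],q[0]])
    return c["eye"], r.apply(np.linalg.inv(c["K"])@[u,v,1])
def onplane(n,u,v,z):
    e,d=ray(n,u,v); return e+d*(z-e[2])/d[2]
def cen(mask):
    n,l,s,c=cv2.connectedComponentsWithStats(mask.astype('uint8')); i=1+np.argmax(s[1:,4]); return c[i],s[i]
E
python3 - <<'E'
from h import *
P=lambda u,v,z,t,n="top":print(t,np.round(onplane(n,u,v,z)*1000,1))
im=cv2.imread("pics/top0.png"); hsv=cv2.cvtColor(im,cv2.COLOR_BGR2HSV).astype(int)
H,S,V=hsv[...,0],hsv[...,1],hsv[...,2]
def box(x0,y0,x1,y1):
    m=np.zeros(H.shape,bool); m[y0:y1,x0:x1]=1; return m
for t,b,z in(("cap",(280,300,330,345),.088),("jar",(370,262,430,322),.190),("pot",(160,305,225,372),.115)):
    c,s=cen(box(*b)&(S<70)&(V>90)); print(t,c,s); P(*c,z,t)
c,s=cen(box(235,225,265,255)&(S>130)&(V>130)&(H>15)&(H<30)); print("post",c,s); P(*c,.110,"post")
P(340,242,.110,"jamb")
for u,v in((167,381),(420,382)):P(u,v,.07,"shelfcorner")
for u,v in((202,120),(393,122)):P(u,v,.045,"tray")
for u,v in((172,239),(418,241)):P(u,v,.094,"rail end far")
# scene
P(392,216,.11,"post scene","scene"); P(325,191,.088,"cap scene","scene");P(249,158,.19,"jar sc","scene")
for k in("scene","top"):
  crop=cv2.imread(f"pics/{k}0.png"); crop=crop[200:400,150:440] if k=="top" else crop[130:300,200:480]
  cv2.imwrite(f"pics/{k}crop.png",cv2.resize(crop,None,fx=2.7,fy=2.7,interpolation=cv2.INTER_CUBIC))
E
```

```text
cap [303.57793765 320.95803357] [288 305  32  33 834]
cap [471.   52.6  88. ]
jar [398.51405212 290.94839039] [ 374  266   50   50 1957]
jar [504.5 -66.1 190. ]
pot [189.60860861 340.52902903] [ 165  314   52   52 1998]
pot [447.7 205.3 115. ]
post [252.33636364 238.15454545] [245 234  20   9 110]
post [586.2 121.9 110. ]
jamb [578.8  -0.  110. ]
shelfcorner [391.1 246.1  70. ]
shelfcorner [ 382.5 -110.8   70. ]
tray [785.2 207.5  45. ]
tray [778.2 -91.4  45. ]
rail end far [589.5 237.3  94. ]
rail end far [ 580.9 -112.3   94. ]
post scene [585.4 125.7 110. ]
cap scene [466.4  52.6  88. ]
jar sc [511.4 -66.5 190. ]
```

View pics/topcrop.png

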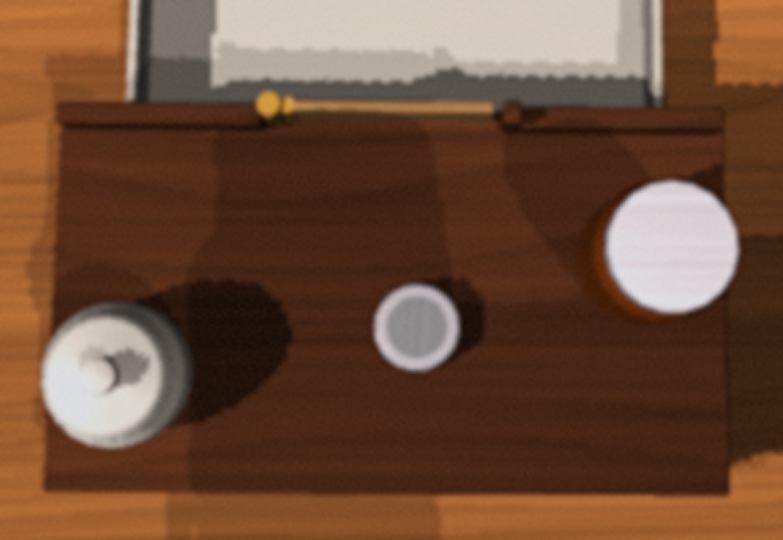

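The top crop shows the cap at (417,327), well clear of the jar and pot. The shelf yaw is about -0.024 rad, and the doorway is near world (583.5, 63). In shelf axes that puts the cap at about (-113,-13), the jar at (-77,-131) and the pot at (-139,139), all of which fit the given sizes.

Plan: line the fingers up along shelf x. The rear finger goes behind the cap and the front finger opens the flap ahead of it. First I move above the cap.

Call:
carry_out([
  [[0, 0, 0.04, 10, 18, 5, 85.4], [0, 0, 0.14, 32, 60, 10, 85.4], [0, 0, 0.23, 56, 103, 10, 85.4], [0, 0, 0.32, 79, 146, 10, 85.4], [0, 0, 0.41, 102, 189, 10, 85.4], [0, 0, 0.5, 125, 231, 10, 85.4], [0, 0, 0.59, 148, 273, 10, 85.4], [0, 0, 0.68, 171, 315, 10, 85.4], [0, 0, 0.77, 194, 357, 10, 85.4], [0, 0, 0.86, 217, 399, 10, 85.4], [0, 0, 0.95, 239, 441, 10, 85.4], [0, 0, 1.04, 262, 483, 10, 85.4], [0, 0, 1.13, 285, 525, 10, 85.4], [0, 0, 1.22, 306, 565, 10, 85.4], [0, 0, 1.29, 322, 593, 5, 85.4], [0, 0, 1.331, 332, 612, 0, 85.4], [0, 0, 1.331, 332, 612, -10, 85.4], [0, 0, 1.331, 332, 612, -20, 85.4], [0, 0, 1.331, 332, 612, -20, 85.4]],
])

```text
clock: 2.0
tcp_pos: [0.4811, 0.0568, 0.2096]
orientation: [-0.001, 0.698, 0.716, -0.001]
wrist_force: [0.1, 0.2, 0.3]
finger_gap: 0.0851
grip_force: 0.0
```

```bash
python3 - <<'E'
from h import *
s=monitor.get_state(); print({k:np.round(s[k],4) for k in("clock","tcp_pos","orientation","joint_pos","wrist_force")})
cv2.imwrite("pics/scene1.png",viewer.read_camera("scene")[:,:,::-1])
E
```

```text
{'clock': np.float64(2.0), 'tcp_pos': array([0.4811, 0.0568, 0.2096]), 'orientation': array([-0.0012,  0.6981,  0.716 , -0.0012]), 'joint_pos': array([-4.8200e-02,  1.4960e-01, -2.1890e-01,  1.2058e+00, -2.0000e-04,
        1.4972e+00]), 'wrist_force': array([0.1435, 0.1723, 0.3481])}
```

View pics/scene1.png

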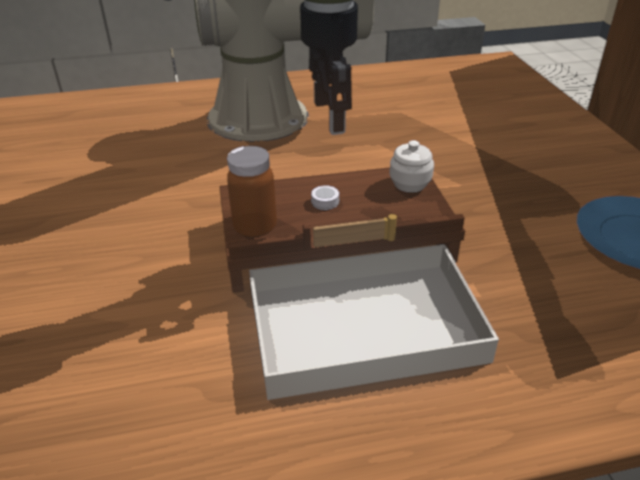

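The fingers stand above the cap, with the front finger's tip at about (337,132). I check that tip against the expected height, then lower.

```bash
python3 - <<'E'
from h import *
for u in (331,345): print(np.round(onplane("scene",u,132,.2226)*1000,1))
im=cv2.imread("pics/scene1.png"); hsv=cv2.cvtColor(im,cv2.COLOR_BGR2HSV).astype(int)
m=np.zeros(im.shape[:2],bool); m[180:215,305:345]=1
c,s=cen(m&(hsv[...,1]<80)&(hsv[...,2]>90)); print(c,s, onplane("scene",*c,.08))
E
```

```text
[522.7  49.5 222.6]
[527.1  68.5 222.6]
[325.26633166 196.45226131] [311 185  29  24 597] [0.47015102 0.05215556 0.08      ]
```

Call:
carry_out([
  [[0, 0, 0, 2, 0, -25, 85.4], [0, 0, 0, 2, 0, -50, 85.4], [0, 0, 0, 2, 0, -75, 85.4], [0, 0, 0, 2, 0, -90, 85.4], [0, 0, 0, 2, 0, -95, 85.4], [0, 0, 0, 2, 0, -95, 85.4]],
])

```text
clock: 2.65
tcp_pos: [0.4846, 0.0564, 0.1162]
orientation: [-0.0, 0.698, 0.716, -0.0]
wrist_force: [0.3, 0.3, 0.8]
finger_gap: 0.0855
grip_force: 0.0
```

```bash
python3 - <<'E'
from h import *
a=viewer.read_camera("top")[:,:,::-1]; b=viewer.read_camera("scene")[:,:,::-1]
z=lambda i:cv2.resize(i,None,fx=2.2,fy=2.2,interpolation=cv2.INTER_CUBIC)
cv2.imwrite("pics/both2.png",np.hstack([z(a[200:400,230:410]),z(b[100:300,240:420])]))
E
```

```text
(no output)
```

View pics/both2.png

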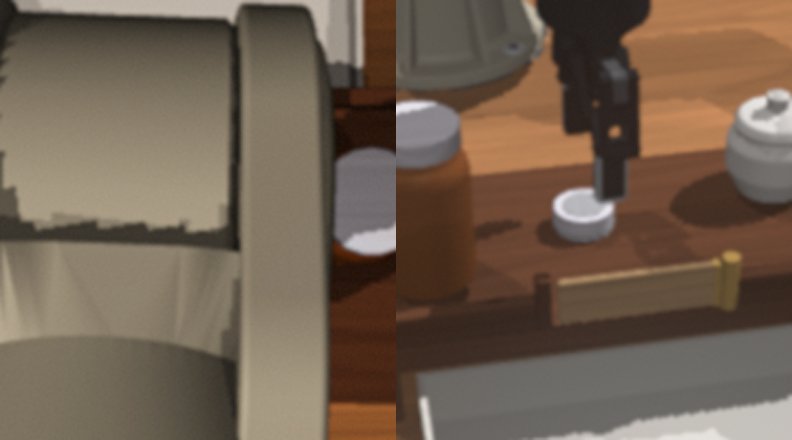

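The scene view puts the cap at (470,52), matching the top view. The front finger is ahead of the cap and nothing is touching. I lower to TCP z = 0.066, which keeps the tips 72 to 79 mm high, below the cap's top.

Call:
carry_out([
  [[0, 0, 0, 0, 0, -15, 85.4], [0, 0, 0, 0, 0, -30, 85.4], [0, 0, 0, 0, 0, -40, 85.4], [0, 0, 0, 0, 0, -46, 85.4], [0, 0, 0, 0, 0, -50, 85.4], [0, 0, 0, 0, 0, -50, 85.4]],
])

```text
clock: 3.35
tcp_pos: [0.485, 0.0571, 0.0663]
orientation: [-0.0, 0.698, 0.716, -0.0]
wrist_force: [-0.0, -0.3, -0.4]
finger_gap: 0.0853
grip_force: 0.0
```

```bash
python3 - <<'E'
from h import *
b=viewer.read_camera("scene")[:,:,::-1]
cv2.imwrite("pics/s3.png",cv2.resize(b[140:270,260:420],None,fx=4,fy=4,interpolation=cv2.INTER_CUBIC))
E
```

```text
(no output)
```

View pics/s3.png

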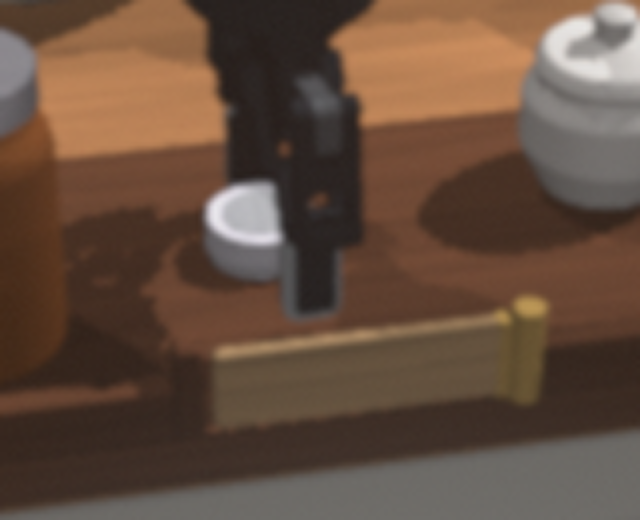

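The cap sits between the fingers with the front tip at about (338,219), clear of the shelf and well placed on the flap's free half. I now push along the shelf's x in part.

Call:
carry_out([
  [[0, 0, 0, 2, 0, 0, 85.4], [0, 0, 0, 5, 0, 0, 85.4], [0, 0, 0, 8, 0, 0, 85.4], [0, 0, 0, 12, 0, 0, 85.4], [0, 0, 0, 17, 0, 0, 85.4], [0, 0, 0, 22, -1, 0, 85.4], [0, 0, 0, 27, -1, 0, 85.4], [0, 0, 0, 32, -1, 0, 85.4], [0, 0, 0, 37, -1, 0, 85.4], [0, 0, 0, 42, -1, 0, 85.4], [0, 0, 0, 47, -1, 0, 85.4], [0, 0, 0, 52, -1, 0, 85.4], [0, 0, 0, 57, -1, 0, 85.4], [0, 0, 0, 62, -1, 0, 85.4], [0, 0, 0, 67, -2, 0, 85.4], [0, 0, 0, 72, -2, 0, 85.4], [0, 0, 0, 77, -2, 0, 85.4], [0, 0, 0, 81, -2, 0, 85.4], [0, 0, 0, 84, -2, 0, 85.4], [0, 0, 0, 85, -2, 0, 85.4]],
])

```text
clock: 5.4
tcp_pos: [0.5705, 0.055, 0.0663]
orientation: [0.0, 0.698, 0.716, 0.0]
wrist_force: [-3.1, -0.1, -0.1]
finger_gap: 0.0854
grip_force: 1.3
```

```bash
python3 - <<'E'
from h import *
b=viewer.read_camera("scene")[:,:,::-1]
cv2.imwrite("pics/s4.png",cv2.resize(b[150:280,260:420],None,fx=4,fy=4,interpolation=cv2.INTER_CUBIC))
E
```

```text
(no output)
```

View pics/s4.png

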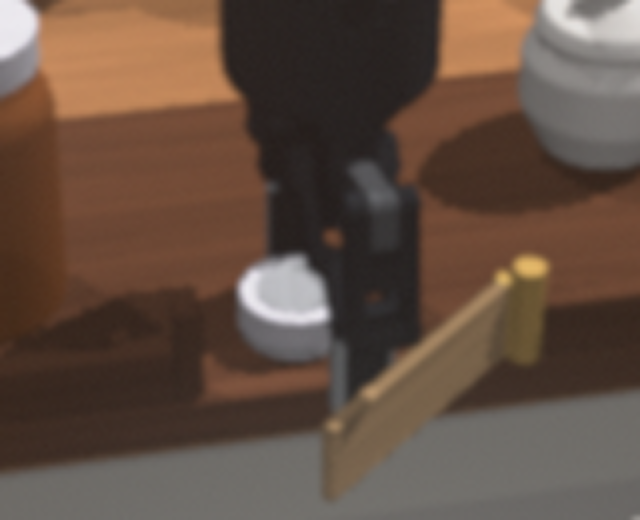

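The flap is open about 0.6 rad, held by the front finger at about (350,247). The cap is at about (332,227), clear of the flap and jamb. I push on with a slight yaw so the front finger stays on the flap, until the cap goes over the edge.

Call:
carry_out([
  [[0, 0, 0.02, 2, 0, 0, 85.4], [0, 0, 0.04, 5, 0, 0, 85.4], [0, 0, 0.06, 9, 0, 0, 85.4], [0, 0, 0.08, 14, 0, 0, 85.4], [0, 0, 0.1, 19, 0, 0, 85.4], [0, 0, 0.1, 24, -1, 0, 85.4], [0, 0, 0.1, 29, -1, 0, 85.4], [0, 0, 0.1, 34, -1, 0, 85.4], [0, 0, 0.1, 39, -1, 0, 85.4], [0, 0, 0.1, 44, -1, 0, 85.4], [0, 0, 0.1, 48, -1, 0, 85.4], [0, 0, 0.1, 50, -1, 0, 85.4], [0, 0, 0.1, 50, -1, 0, 85.4], [0, 0, 0.1, 50, -1, 0, 85.4]],
])

```text
clock: 6.85
tcp_pos: [0.6206, 0.0539, 0.0665]
orientation: [0.001, 0.661, 0.75, 0.0]
wrist_force: [0.2, -2.0, -0.9]
finger_gap: 0.0856
grip_force: 1.0
```

```bash
python3 - <<'E'
from h import *
b=viewer.read_camera("scene")[:,:,::-1]
cv2.imwrite("pics/s5.png",cv2.resize(b[140:340,230:470],None,fx=3,fy=3,interpolation=cv2.INTER_CUBIC))
E
```

```text
(no output)
```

View pics/s5.png

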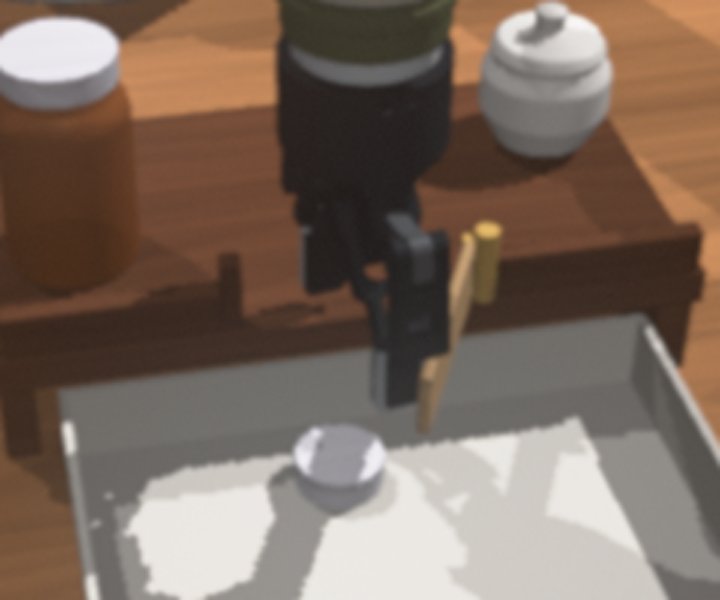

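The cap has left the shelf and is down in the tray at about (343,297), tilted and possibly still moving, while the finger still holds the flap. I hold for a moment, then lift straight up and let the flap close.

Call:
carry_out([
  [[0, 0, 0, 0, 0, 0, 85.4], [0, 0, 0, 0, 0, 0, 85.4], [0, 0, 0, 0, 0, 0, 85.4], [0, 0, 0, 0, 0, 5, 85.4], [0, 0, 0, 0, 0, 15, 85.4], [0, 0, 0, 0, 0, 30, 85.4], [0, 0, 0, 0, 0, 50, 85.4], [0, 0, 0, 0, 0, 75, 85.4], [0, 0, 0, 0, 0, 100, 85.4], [0, 0, 0, 0, 0, 125, 85.4], [0, 0, 0, 0, 0, 145, 85.4], [0, 0, 0, 0, 0, 160, 85.4], [0, 0, 0, 0, 0, 165, 85.4], [0, 0, 0, 0, 0, 165, 85.4], [0, 0, 0, 0, 0, 165, 85.4], [0, 0, 0, 0, 0, 165, 85.4], [0, 0, 0, 0, 0, 165, 85.4]],
])

```text
clock: 8.6
tcp_pos: [0.6196, 0.0542, 0.2303]
orientation: [-0.001, 0.661, 0.75, -0.0]
wrist_force: [0.4, -0.8, 0.0]
finger_gap: 0.0853
grip_force: 0.0
```

```bash
python3 - <<'E'
from h import *
cv2.imwrite("pics/s6.png",viewer.read_camera("scene")[:,:,::-1])
E
```

```text
(no output)
```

View pics/s6.png

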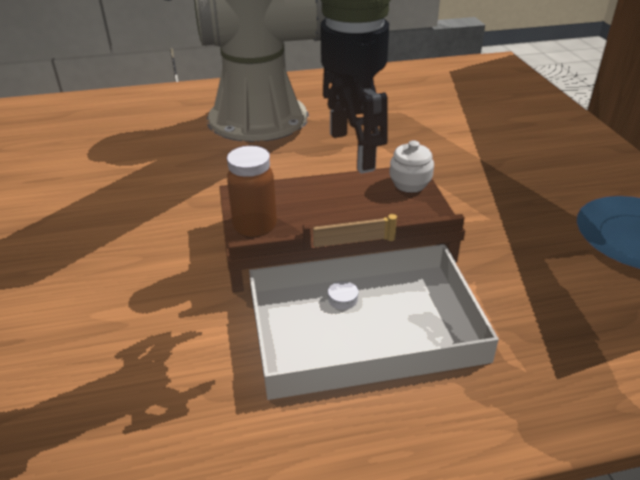

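The flap is shut (350,233), the cap lies in the tray at (343,294), the jar and pot have not moved, and the robot touches nothing.

```bash
python3 -c "
from workcell import order
print(order.hand_in())"
```

```text
the job is handed in; nothing more can be done
None
```

The job is handed in: the cap is in the wash tray, the flap has swung shut, the jar and pot stand where they were, and the arm is clear, after about 9 s of the 35 s allowed.

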